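# Row up sample jars and close the carrier bar by four clicks

### The arm

A 6-joint arm with a two-finger parallel gripper is mounted at the origin on the work surface. World frame = base frame: x ahead of the robot, y to its left, z up, the work surface at z = 0. Lengths are in m, angles in rad, forces in N, time in s.
With the tool pointing down it reaches from about 0.425 to 0.95 m from the base axis. Payload 3.5 kg.
Tool frame: the origin (TCP) lies on the centre line of the jaws, within the pads' length; the fingertips stand 17 mm ahead of it and the grasp point (between the pads) lies 2 mm behind it; z points along the fingers, y is the line along which they close (so a half turn about z gives the same grasp; the last joint's range is limited). The gripper opens to 85 mm and grips with 20 to 120 N. Pads are 22 mm wide; open, the fingers measure 114 mm over their backs; the gripper's body (76 mm by 85 mm) begins 54 mm behind the grasp point. The pads swing forward as they close: fully open they stand 13 mm farther back than shut.
Start: joints at [0.951, 0.286, 1.577, -0, 1.279, -0.15], TCP at [0.306, 0.602, 0.248] pointing down, gripper open.
Joint ranges: [-2.77, 2.77], [-0.9, 2.22], [0.21, 2.48], [-1.53, 4.67], [0.24, 2.81], [-2.84, 2.84]. Speed limits (rad/s): [2.79, 2.79, 3.14, 3.14, 3.14, 3.14].

### API

Orientations are given as a unit quaternion [x, y, z, w].
In Python, from plant import ctrl gives the robot as it stands. The module is installed in compiled form; this text tells all that it offers.
- The arm moves only by the tool drive_tool, never from a script. Its argument "moves" is a list of rows, each a list of 3 entries, a list of its own where there are three numbers: the turn, a rotation vector about the tool's x, y, z in rad, then the shift along the tool's x, y, z in m, then the finger opening in m, from 0 to 0.0854. A call has 1 to 5 rows; each row shifts and turns the commanded pose from where the row before left it, along the tool's axes as they then stand; what a row does not reach is not made up. A row lasts 1/8 s, in which the tool goes at most 62.5 mm and 10.7 degrees, less where a joint would pass 70% of its speed; a pose out of reach is approached as far as the arm can. A call with a gripper value outside its range is refused whole. The fingers move at their own pace and stop on an object; "grip_force" is the grip in N (left out, the last holds). Time passes only in rows, so rows that do not move let the fingers close. It gives the time, the measured TCP pose, the force, the opening and the grip force at its end, in the units of the state.
- ctrl.get_state(): the state, without advancing time (a new reading comes with each control period).
- ctrl.read_camera(name): name is "scene" or "top"; returns a dict with "image" (420x560x3 uint8, red, green, blue), "fx", "fy", "cx", "cy" (pixels), "dist" ([k1, k2, p1, p2, k3] as OpenCV has them; the pictures are not rectified), "R" (3x3) and "t" (3): a world point X has camera coordinates R X + t. Camera axes: x right, y down, z forward; pixel columns grow to the right and rows downward; lengths in m; the calibration is good to about 2 mm. A picture is of the moment at which its call begins. There is no depth.
- ctrl.sign_off(): hands the job in; it is judged then, once.
The state is a dict: "time": time; "qpos": joint angles; "dq": joint speeds; "joint_efforts": joint torques, N m; "eef_pos": TCP position; "tcp_rot": TCP orientation; "contact_force": force on the tool from outside, world axes, zero at the start; "wrist_torque": the same for the moment, N m; "opening": opening from 0.0 (shut) to 1.0 (fully open); "finger_force": force on a finger pad.
Only numpy, scipy, OpenCV 4.12 (cv2) and the standard library are available. Lean on these libraries where they do the work, as an engineer would, in place of code of your own. Each camera call takes 0.05 s, during which the arm holds its last target. There are 200 camera calls.

### The job

Stand the two loose sample jars (the short capped ones on the table) upright on the carrier rack's shelf, in one neat row with the jar already there, between the rear fence and the open bar, neighbours no more than about a centimetre apart; set them down rather than drop them, and let go. Then take the rack's ratchet lever by its knob and advance it, away from the jars, exactly four clicks, never on to a fifth; it springs back if released, so finish while still holding the knob with the fingers at the fourth click. Leave the other things on the bench where they are.

Things in the scene. Friction and masses are not known exactly. Their poses are not given: they have to be found in the camera images.
- rack: carrier rack fixed on the bench: white base with flat aluminium shelf, 136 mm (x) by 250 mm (y), shelf top 40 mm above the bench. Origin at bench level under the middle of the row line, which runs along its y; its -x side faces the robot at yaw 0. Free places of the row: between the jar already there and the lever, down to y = -60 mm
- row_mid (a point): middle of the row line on the shelf top (rack x = 0, y = 0, 40 mm above the bench). Behind it a steel rear fence, inner face at rack x = +27.5 mm; on the left an end stop, inner face at rack y = +100 mm; both stand 18 mm above the shelf
- bar_face (a point): middle of the inner face of the dark steel bar in front of the row, parallel to the fence, 158 mm long, 17 mm above the shelf. At rack x = -43.5 mm with the lever home; each click moves it 4 mm towards the fence (-27.5 mm at four clicks: a 55 mm channel for the 48 mm jars). It pushes back a jar that stands too far forward
- jar_a: clear glass sample jar with white screw cap and paper label, 48 mm across, 75 mm high over the cap, about 0.14 kg, origin at the centre of its underside, z up; loose on the bench at the start, to be put in the row (either order)
- jar_b: clear glass sample jar with white screw cap and paper label, 48 mm across, 75 mm high over the cap, about 0.14 kg, origin at the centre of its underside, z up; loose on the bench at the start, to be put in the row (either order)
- jar_c: clear glass sample jar with white screw cap and paper label, 48 mm across, 75 mm high over the cap, about 0.14 kg, origin at the centre of its underside, z up; already stands on the shelf near the end stop (rack y about +69 mm) and stays there as first of the row
- lever (a joint): ratchet lever angle, rad: 0 at home (start), growing counter-clockwise from above as it is advanced; a click every 0.2 rad, four clicks = 0.8; hard stop 1.1. A return spring (3 to 4 N at the knob) always pushes it home. The push needed rises in the first half of each click and falls in the second, between about 1 and 6 N. Released, it springs back
- lever_pivot (a point): the lever's vertical pivot axis, at rack x = 0, y = -100 mm, 55 mm above the bench; the knob's axis is 100 mm from it. At home the knob lies at 200 degrees from the rack's +x axis (counter-clockwise seen from above), at four clicks at 246 degrees: it sweeps away from the jars, towards the rack's -y
- knob: upright round black knob at the end of the steel lever, 24 mm across, 44 mm high, spins freely on its pin, clear on all sides; origin at the centre of its foot, 55 mm above the bench (top at 99 mm); it moves with the lever. The flat lever arm lies just below it, its top 54 mm above the bench
- tall_bottle: bystander: taller clear bottle with a white cap, 54 mm across, 115 mm high, among the jars; origin at its underside
- beaker: bystander: open glass beaker, 62 mm across, 60 mm high, among the jars; origin at its underside
- dish: bystander: flat aluminium weighing dish, 70 mm across, 15 mm high; origin at its underside
- spatula: bystander: lab spatula lying flat, 170 mm long, about 25 mm high at most; origin on the bench under it
- weight: bystander: brass calibration weight, 34 mm across, 50 mm high; origin at its underside
- pot: bystander: small white porcelain bowl, 66 mm across, 30 mm high; origin at its underside
Not all that is in view belongs to the job. Leave any blue or pink look-alike of the jar_a alone.

How it is judged:
On the way:
1. the three jars stand upright in one row on the shelf, let go, with the lever still at home (x of jar_a in the frame of rack between -0.022 and 0.008 m and z of jar_a in the frame of rack between 0.034 and 0.046 m and y of jar_a in the frame of rack between -0.075 and 0.082 m and angle between each of jar_a, jar_b, jar_c's own z axis and vertical below 0.1 rad and contact force between each of jar_a, jar_b, jar_c and the fingers below 0.1 N and linear speed of each of jar_a, jar_b, jar_c below 0.03 m/s and x of jar_b in the frame of rack between -0.022 and 0.008 m and z of jar_b in the frame of rack between 0.034 and 0.046 m and y of jar_b in the frame of rack between -0.075 and 0.082 m and x of jar_c in the frame of rack between -0.022 and 0.008 m and z of jar_c in the frame of rack between 0.034 and 0.046 m and y of jar_c in the frame of rack between -0.075 and 0.082 m and horizontal distance between jar_a and jar_b below 0.064 m and (horizontal distance between jar_c and jar_a below 0.064 m or horizontal distance between jar_c and jar_b below 0.064 m) and value of joint lever below 0.08 rad), for 0.2 s.
At the end, for the whole second after the job is handed in: The lever stands at the fourth click (0.8 rad, +-0.07) and at rest, held there by the fingers on its knob (over 1 N); the three jars stand upright and untouched on the shelf, within 8 mm of the row line, neighbours' centres under 64 mm apart (gaps under 16 mm) (x of jar_a in the frame of rack between -0.008 and 0.008 m and z of jar_a in the frame of rack between 0.034 and 0.046 m and y of jar_a in the frame of rack between -0.075 and 0.082 m and angle between each of jar_a, jar_b, jar_c's own z axis and vertical below 0.1 rad and contact force between each of jar_a, jar_b, jar_c and the fingers below 0.1 N and linear speed of each of jar_a, jar_b, jar_c below 0.03 m/s and x of jar_b in the frame of rack between -0.008 and 0.008 m and z of jar_b in the frame of rack between 0.034 and 0.046 m and y of jar_b in the frame of rack between -0.075 and 0.082 m and x of jar_c in the frame of rack between -0.008 and 0.008 m and z of jar_c in the frame of rack between 0.034 and 0.046 m and y of jar_c in the frame of rack between -0.075 and 0.082 m and horizontal distance between jar_a and jar_b below 0.064 m and (horizontal distance between jar_c and jar_a below 0.064 m or horizontal distance between jar_c and jar_b below 0.064 m) and value of joint lever between 0.73 and 0.87 rad and velocity of joint lever between -0.1 and 0.1 rad/s and contact force between knob and the fingers above 1 N); the arm keeps its last pose, push and grip.
It fails at once if the lever is advanced past the fourth click towards a fifth (beyond 0.92 rad) (value of joint lever above 0.92 rad).
It fails at once if a jar is dropped: free of the fingers more than 16 mm above the shelf ((contact force between jar_a and the fingers below 0.01 N and height (world z) of jar_a above 0.056 m) or (contact force between jar_b and the fingers below 0.01 N and height (world z) of jar_b above 0.056 m)).
It fails at once if a bystander is pushed more than 40 mm (distance of any of tall_bottle, beaker, dish, spatula, weight, pot from where it was at the start of the episode above 0.04 m).
It also fails if it takes over 64 s, if anything falls off the work surface, if the arm or the gripper's body presses on something with over 40 N, if the wrist force passes 120 N, or if a joint passes its speed limit or range.

## Working session

There is one attempt and no reset: what is moved stays moved. The work goes in short steps, Python scripts to look and compute and a tool call to move; the robot and the scene stay as the last step left them, time stands still between calls to the robot, and variables do not carry over. Pictures are saved under pics/ and viewed, at most 10 in all, crops included, and the job is handed in when it is done.

Besides the shell and the picture viewer there is one more tool, called after ">>>" as name([rows], argument=value, ...), one row to a line, values as JSON. drive_tool: Moves the arm, as the interface text tells. Its arguments: {"type":"object","properties":{"moves":{"type":"array","items":{"type":"array"}},"grip_force":{"type":"number"}},"required":["moves"]}

```bash
mkdir -p pics; python3 - <<'E'
from plant import ctrl
import cv2,pickle
for n in("scene","top"):
    c=ctrl.read_camera(n); pickle.dump(c,open(f"{n}0.pkl","wb"))
    cv2.imwrite(f"pics/{n}0.png",cv2.resize(c["image"][:,:,::-1],(800,600),interpolation=cv2.INTER_CUBIC))
    print(n,c["fx"],c["cx"],c["dist"],c["R"],c["t"])
s=ctrl.get_state();print(s)
E
```

```text
scene 512.2973244978893 288.1191881553329 [0.02218585 0.         0.         0.         0.        ] [[-0.54616647  0.83767532 -0.00149798]
 [ 0.53420565  0.34692492 -0.77088742]
 [-0.64523368 -0.4218331  -0.63696965]] [ 0.31387149 -0.22935135  1.74096572]
top 467.8185145894518 287.0042724514251 [-0.09525112  0.          0.          0.          0.        ] [[ 0.01619661 -0.99982504 -0.00935733]
 [-0.99188244 -0.01488606 -0.12628396]
 [ 0.12612257  0.01132675 -0.99195   ]] [-0.04540573  0.54101031  1.2200437 ]
{'time': 0.1, 'qpos': array([ 9.51001560e-01,  2.87137720e-01,  1.57803277e+00,  3.22363051e-06,
        1.27860583e+00, -1.49996135e-01]), 'dq': array([-0.00039048, -0.00218044, -0.00435627,  0.00084712, -0.00138725,
       -0.00097874]), 'joint_efforts': array([ 3.98333495e-04, -4.07296944e+01, -2.93701386e+01, -1.34923566e-04,
        3.38220336e-03,  1.93613957e-06]), 'eef_pos': array([0.30521918, 0.60142469, 0.24704385]), 'tcp_rot': array([ 2.32745382e-01,  9.72537092e-01, -1.01137415e-03, -4.11372777e-04]), 'contact_force': array([ 0.04181956,  0.3317549 , -0.24489103]), 'wrist_torque': array([ 0.00224128,  0.01360998, -0.05303105]), 'finger_force': 0.0, 'opening': 0.9961490297929125}
```

View pics/scene0.png

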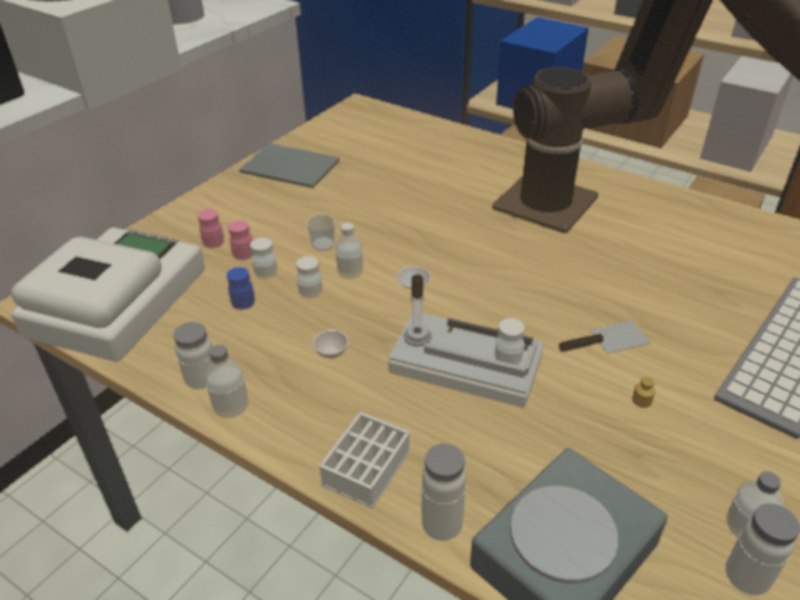

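View pics/top0.png

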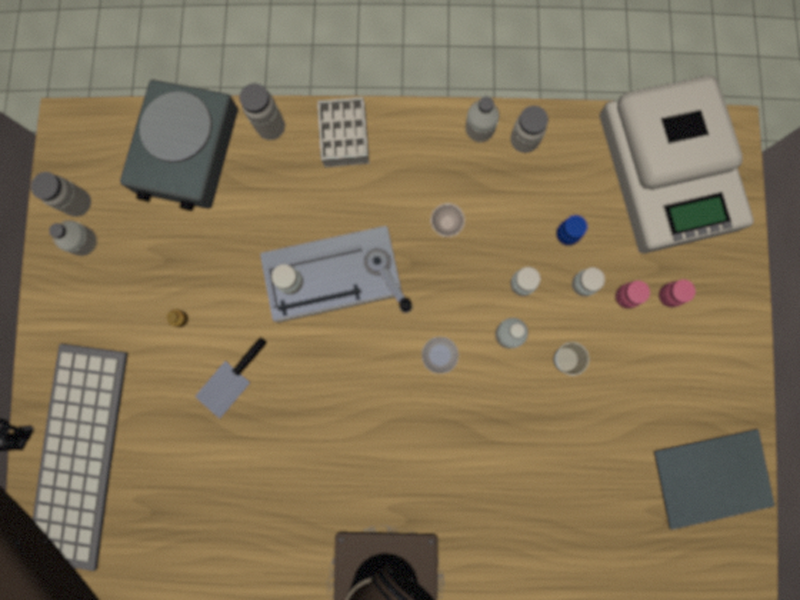

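The scene view shows the rack at about (465,355), with jar_c at (510,340) and the knob at (417,285). The candidate jars in the top view (800x600 pixels) are:
- White caps at (526,280) and (590,281). These fit the two loose jars: short and white-capped.
- Tall bottle at (512,332): taller, with a narrow cap.
- Blue at (572,230) and pink at (632,294) and (677,292): the look-alikes, to be left alone.

One enlarged crop will confirm this.

```bash
python3 - <<'E'
import cv2,pickle,numpy as np
t=pickle.load(open("top0.pkl","rb"))["image"][:,:,::-1]
a=cv2.resize(t[150:275,175:290],None,fx=4,fy=4,interpolation=cv2.INTER_CUBIC) # rack  460x500
b=cv2.resize(t[150:275,340:425],None,fx=4,fy=4,interpolation=cv2.INTER_CUBIC) #340x500
cv2.imwrite("pics/crop0.png",np.hstack([a,b]))
E
```

```text
(no output)
```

View pics/crop0.png

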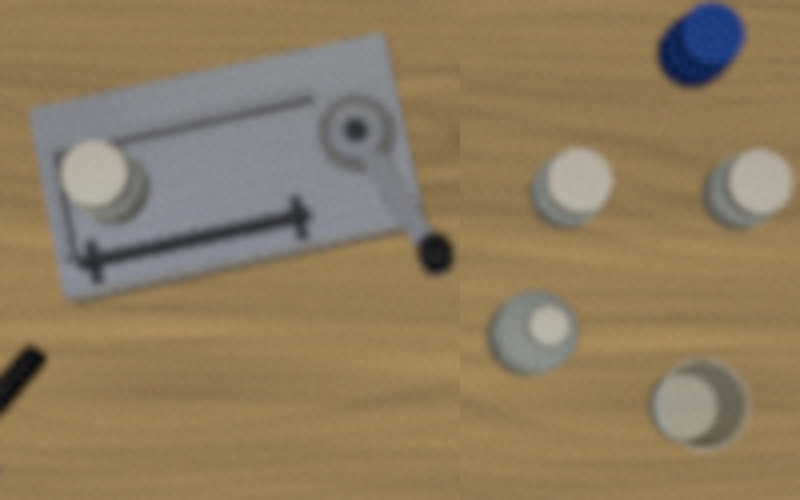

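The crop (4x of raw) confirms the two short white-capped jars at crop (580,181) and (760,181). The tall bottle is at (535,332) and the beaker at (700,405). In the rack crop, jar_c's cap is at (95,174), the hub at (356,130) and the knob top at (436,253).

```bash
cat > h.py <<'E'
import numpy as np,cv2,pickle
def ray(c,u,v,z):
    K=np.array([[c["fx"],0,c["cx"]],[0,c["fy"],c["cy"]],[0,0,1]])
    p=cv2.undistortPoints(np.array([[[u,v]]],float),K,np.array(c["dist"]))[0,0]
    d=c["R"].T@np.array([p[0],p[1],1]);C=-c["R"].T@c["t"]
    return C+d*(z-C[2])/d[2]
E
python3 - <<'E'
from h import *
c=pickle.load(open("top0.pkl","rb"));print(-c["R"].T@c["t"])
A=lambda x,y,z:ray(c,175+(x+.5)/4-.5,150+(y+.5)/4-.5,z)[:2]
B=lambda x,y,z:ray(c,340+(x-460+.5)/4-.5,150+(y+.5)/4-.5,z)[:2]
np.set_printoptions(precision=4,suppress=True)
for n,p in dict(j1=B(580,181,.075),j2=B(760,181,.075),bottle=B(550,326,.115),bottlebase=B(533,334,.03),beaker=B(700,405,.06),jc=A(95,174,.075+.04),knob=A(436,253,.099),piv=A(356,130,.062),
 c1=A(31,108,.04),c2=A(384,35,.04),c4=A(67,298,.04),c3=A(424,225,.04),f1=A(57,154,.058),f2=A(312,98,.058),b1=A(83,265,.057),b2=A(310,214,.057)).items(): print(n,p)
p=A(356,130,.062)
for a,b in(((A(57,154,.058)),A(312,98,.058)),(A(83,265,.057),A(310,214,.057)),(A(31,108,.04),A(384,35,.04)),(A(67,298,.04),A(424,225,.04)),(p,A(95,174,.115))):
    d=a-b if a[1]>b[1] else b-a; print(np.linalg.norm(d),np.degrees(np.arctan2(-d[0],d[1])))
k=A(436,253,.099)-p;print(np.linalg.norm(k),np.degrees(np.arctan2(k[1],k[0]))%360-200)
E
```

```text
[ 0.38347899 -0.05116341  1.2781184 ]
j1 [ 0.5659 -0.2521]
j2 [ 0.5678 -0.3703]
bottle [ 0.4682 -0.2261]
bottlebase [ 0.4689 -0.2275]
beaker [ 0.422  -0.3324]
jc [0.5579 0.1866]
knob [ 0.5128 -0.0295]
piv [0.5977 0.0254]
c1 [0.6138 0.2476]
c2 [0.6671 0.0093]
c4 [0.4853 0.2175]
c3 [ 0.538  -0.0201]
f1 [0.5796 0.2243]
f2 [0.6196 0.0554]
b1 [0.5059 0.204 ]
b2 [0.542  0.0548]
0.17359236756126328 13.315266622321602
0.15355780842501462 13.61566741398276
0.24414000533984342 12.608684201178876
0.2433111722130028 12.509274221302066
0.16605543065426343 13.853570753091352
0.10106896001446894 12.881346496880042
```

```bash
cat >> h.py <<'E'
from scipy.spatial.transform import Rotation as Ro
YAW=np.radians(13);O=np.array([.5745,.1225])
def rk(x,y): 
    c,s=np.cos(YAW),np.sin(YAW);return O+np.array([c*x-s*y,s*x+c*y])
def go(x,y,z,face=13.):
    """print turn (tool z) and shift in tool axes (after turn) from the current pose"""
    from plant import ctrl
    s=ctrl.get_state();R=Ro.from_quat(s["tcp_rot"]);Rt=Ro.from_euler("z",face,degrees=True)*Ro.from_matrix([[0,1,0],[1,0,0],[0,0,-1]])
    np.set_printoptions(precision=4,suppress=True)
    print("t",round(s["time"],2),"pos",s["eef_pos"],"turn",(R.inv()*Rt).as_rotvec(),"shift",Rt.inv().apply(np.array([x,y,z])-s["eef_pos"]),"open",s["opening"],"F",s["contact_force"],s["finger_force"],"q",s["qpos"])
E
python3 -c "
from h import *
go(.566,-.252,.16)"
```

```text
t 0.1 pos [0.3052 0.6014 0.247 ] turn [-0.0022  0.0006  0.8741] shift [-0.8902  0.0621  0.087 ] open 0.9961490297929125 F [ 0.0418  0.3318 -0.2449] 0.0 q [ 0.951   0.2871  1.578   0.      1.2786 -0.15  ]
```

>>> drive_tool([
  [[0, 0, 0.175], [0, 0, 0], 0.085],
  [[0, 0, 0.175], [0, 0, 0], 0.085],
  [[0, 0, 0.175], [0, 0, 0], 0.085],
  [[0, 0, 0.175], [0, 0, 0], 0.085],
  [[0, 0, 0.175], [0, 0, 0], 0.085],
])

```text
time: 0.72
eef_pos: [0.3053, 0.6016, 0.2475]
tcp_rot: [0.625, 0.781, -0.001, 0.0]
contact_force: [-0.5, 0.2, -0.5]
opening: 0.998
finger_force: 0.0
```

```bash
python3 -c "
from h import *
go(.566,-.252,.16)"
```

```text
t 0.72 pos [0.3053 0.6016 0.2475] turn [-0.0011  0.0009 -0.0067] shift [-0.8903  0.062   0.0875] open 0.9979852578115223 F [-0.4943  0.1937 -0.4839] 0.0 q [ 0.951   0.2868  1.5776 -0.      1.2786  0.7308]
```

>>> drive_tool([
  [[0, 0, 0], [-0.06, 0.004, 0], 0.085],
  [[0, 0, 0], [-0.06, 0.004, 0], 0.085],
  [[0, 0, 0], [-0.06, 0.004, 0], 0.085],
  [[0, 0, 0], [-0.06, 0.004, 0], 0.085],
  [[0, 0, 0], [-0.06, 0.004, 0], 0.085],
])

```text
time: 1.35
eef_pos: [0.3922, 0.312, 0.2479]
tcp_rot: [0.623, 0.782, -0.0, 0.0]
contact_force: [0.9, -0.0, 0.8]
opening: 0.997
finger_force: 0.0
```

>>> drive_tool([
  [[0, 0, 0], [-0.06, 0.004, 0], 0.085],
  [[0, 0, 0], [-0.06, 0.004, 0], 0.085],
  [[0, 0, 0], [-0.06, 0.004, 0], 0.085],
  [[0, 0, 0], [-0.06, 0.004, 0], 0.085],
  [[0, 0, 0], [-0.06, 0.004, 0], 0.085],
])

```text
time: 1.98
eef_pos: [0.4789, 0.0242, 0.2481]
tcp_rot: [0.623, 0.782, 0.0, -0.0]
contact_force: [0.7, 0.0, 0.3]
opening: 0.998
finger_force: 0.0
```

>>> drive_tool([
  [[0, 0, 0], [-0.06, 0.004, 0], 0.085],
  [[0, 0, 0], [-0.06, 0.004, 0], 0.085],
  [[0, 0, 0], [-0.06, 0.004, 0], 0.085],
  [[0, 0, 0], [-0.06, 0.004, 0], 0.085],
  [[0, 0, 0], [-0.04, 0.004, 0], 0.085],
])

```text
time: 2.6
eef_pos: [0.5612, -0.2449, 0.2476]
tcp_rot: [0.624, 0.782, -0.0, -0.0]
contact_force: [-0.2, -0.1, 0.5]
opening: 0.995
finger_force: 0.0
```

```bash
python3 -c "
from h import *
go(.566,-.252,.040)"
```

```text
t 2.6 pos [ 0.5612 -0.2449  0.2476] turn [-0.0007 -0.0006 -0.0028] shift [-0.008   0.0031  0.2076] open 0.9950271947412844 F [-0.1984 -0.0571  0.4582] 0.0 q [-0.577   0.1511  1.7373 -0.0001  1.2541 -0.801 ]
```

>>> drive_tool([
  [[0, 0, 0], [-0.008, 0.003, 0.05], 0.085],
  [[0, 0, 0], [0, 0, 0.06], 0.085],
  [[0, 0, 0], [0, 0, 0.05], 0.085],
  [[0, 0, 0], [0, 0, 0.03], 0.085],
  [[0, 0, 0], [0, 0, 0.017], 0.085],
])

```text
time: 3.22
eef_pos: [0.5646, -0.2486, 0.0386]
tcp_rot: [0.623, 0.782, -0.0, -0.002]
contact_force: [0.5, 0.4, -0.3]
opening: 0.992
finger_force: 0.0
```

>>> drive_tool([
  [[0, 0, 0], [0, 0, 0], 0.07],
  [[0, 0, 0], [0, 0, 0], 0.06],
  [[0, 0, 0], [0, 0, 0], 0.05],
  [[0, 0, 0], [0, 0, 0], 0.04],
  [[0, 0, 0], [0, 0, 0], 0.04],
], grip_force=25)

```text
time: 3.85
eef_pos: [0.5672, -0.2502, 0.0434]
tcp_rot: [0.623, 0.782, 0.0, 0.002]
contact_force: [-0.7, 0.9, 5.0]
opening: 0.549
finger_force: 26.8
```

```bash
python3 -c "
from h import *
go(*rk(-.001,.012),.2)"
```

```text
t 3.85 pos [ 0.5672 -0.2502  0.0434] turn [ 0.0024  0.0025 -0.0008] shift [ 0.3735  0.09   -0.1566] open 0.548662150205016 F [-0.688   0.9333  5.0226] 26.763121857511578 q [-0.5789  0.4057  1.835   0.      0.8974 -0.805 ]
```

>>> drive_tool([
  [[0, 0, 0], [0, 0, -0.03], 0.04],
  [[0, 0, 0], [0, 0, -0.04], 0.04],
  [[0, 0, 0], [0, 0, -0.05], 0.04],
  [[0, 0, 0], [0, 0, -0.04], 0.04],
  [[0, 0, 0], [0.03, 0.01, 0], 0.04],
])

```text
time: 4.47
eef_pos: [0.5708, -0.2203, 0.2063]
tcp_rot: [0.624, 0.781, 0.0, 0.005]
contact_force: [0.7, 1.1, -2.2]
opening: 0.551
finger_force: 26.5
```

>>> drive_tool([
  [[0, 0, 0], [0.05, 0.012, 0], 0.04],
  [[0, 0, 0], [0.05, 0.012, 0], 0.04],
  [[0, 0, 0], [0.05, 0.012, 0], 0.04],
  [[0, 0, 0], [0.05, 0.012, 0], 0.04],
  [[0, 0, 0], [0.05, 0.012, 0], 0.04],
])

```text
time: 5.1
eef_pos: [0.5706, 0.0408, 0.2006]
tcp_rot: [0.623, 0.782, -0.0, -0.0]
contact_force: [1.2, 0.1, -1.5]
opening: 0.546
finger_force: 26.5
```

>>> drive_tool([
  [[0, 0, 0], [0.05, 0.012, 0], 0.04],
  [[0, 0, 0], [0.035, 0.008, 0], 0.04],
  [[0, 0, 0], [0.01, 0, 0], 0.04],
  [[0, 0, 0], [0, 0, 0], 0.04],
])

```text
time: 5.6
eef_pos: [0.569, 0.1363, 0.2007]
tcp_rot: [0.622, 0.783, -0.001, -0.0]
contact_force: [0.8, 0.6, -0.9]
opening: 0.547
finger_force: 26.5
```

```bash
python3 -c "
from h import *
from plant import ctrl
go(*rk(-.001,.012),.086)
c=ctrl.read_camera('top')['image'][120:290,150:310,::-1];d=ctrl.read_camera('scene')['image'][130:300,250:400,::-1]
cv2.imwrite('pics/p1.png',cv2.resize(np.hstack([c,d]),None,fx=2.5,fy=2.5,interpolation=cv2.INTER_CUBIC))
"
```

```text
t 5.6 pos [0.569  0.1363 0.2007] turn [-0.0012  0.0004  0.0002] shift [-0.0026  0.0012  0.1147] open 0.5467639474602819 F [ 0.789   0.5955 -0.9041] 26.47951008642849 q [ 0.0619  0.1345  1.8447 -0.0006  1.1636 -0.1649]
```

View pics/p1.png

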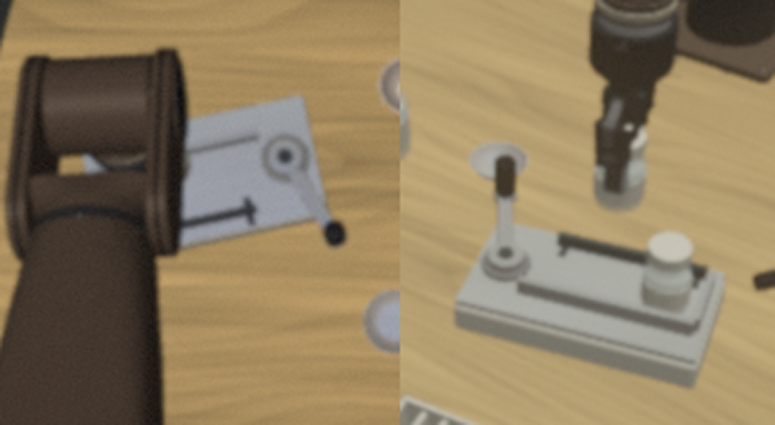

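The view shows jar 1 upright in the jaws at crop (620,180). jar_c on the shelf is at (668,270) and the knob at (505,175), and the way down is clear.

>>> drive_tool([
  [[0, 0, 0], [-0.002, 0.001, 0.04], 0.04],
  [[0, 0, 0], [0, 0, 0.04], 0.04],
  [[0, 0, 0], [0, 0, 0.02], 0.04],
  [[0, 0, 0], [0, 0, 0.01], 0.04],
  [[0, 0, 0], [0, 0, 0], 0.04],
])

```text
time: 6.32
eef_pos: [0.5714, 0.1341, 0.0916]
tcp_rot: [0.623, 0.782, 0.0, 0.0]
contact_force: [-0.2, -0.1, -1.5]
opening: 0.546
finger_force: 26.5
```

>>> drive_tool([
  [[0, 0, 0], [0, 0, 0.003], 0.04],
  [[0, 0, 0], [0, 0, 0.003], 0.04],
  [[0, 0, 0], [0, 0, 0], 0.04],
])

```text
time: 6.7
eef_pos: [0.5711, 0.1346, 0.0856]
tcp_rot: [0.623, 0.782, 0.0, 0.0]
contact_force: [0.2, -0.1, -1.8]
opening: 0.547
finger_force: 26.5
```

>>> drive_tool([
  [[0, 0, 0], [0, 0, 0.0015], 0.04],
  [[0, 0, 0], [0, 0, 0.001], 0.04],
  [[0, 0, 0], [0, 0, 0], 0.04],
])

```text
time: 7.08
eef_pos: [0.5711, 0.1346, 0.0835]
tcp_rot: [0.623, 0.782, 0.0, -0.0]
contact_force: [-2.1, 0.7, 2.6]
opening: 0.55
finger_force: 26.9
```

Contact is made, so I'll release and back off.

>>> drive_tool([
  [[0, 0, 0], [0, 0, 0], 0.05],
  [[0, 0, 0], [0, 0, 0], 0.056],
  [[0, 0, 0], [0, 0, 0], 0.07],
  [[0, 0, 0], [0, 0, 0], 0.08],
  [[0, 0, 0], [0, 0, 0], 0.08],
])

```text
time: 7.7
eef_pos: [0.571, 0.1345, 0.0828]
tcp_rot: [0.623, 0.782, -0.0, -0.0]
contact_force: [-0.4, 0.3, -0.1]
opening: 0.938
finger_force: 0.0
```

>>> drive_tool([
  [[0, 0, 0], [0, 0, -0.04], 0.08],
  [[0, 0, 0], [0, 0, -0.05], 0.08],
  [[0, 0, 0], [-0.03, 0, -0.05], 0.085],
  [[0, 0, 0], [-0.05, -0.01, 0], 0.085],
  [[0, 0, 0], [-0.06, -0.012, 0], 0.085],
])

```text
time: 8.32
eef_pos: [0.5814, -0.0076, 0.2243]
tcp_rot: [0.622, 0.783, 0.001, 0.001]
contact_force: [1.1, 0.7, 0.1]
opening: 0.997
finger_force: 0.0
```

>>> drive_tool([
  [[0, 0, 0], [-0.06, -0.012, 0], 0.085],
  [[0, 0, 0], [-0.06, -0.012, 0], 0.085],
  [[0, 0, 0], [-0.06, -0.012, 0], 0.085],
  [[0, 0, 0], [-0.06, -0.012, 0], 0.085],
  [[0, 0, 0], [-0.06, -0.012, 0], 0.085],
])

```text
time: 8.95
eef_pos: [0.5895, -0.3147, 0.2229]
tcp_rot: [0.623, 0.782, 0.0, 0.0]
contact_force: [0.2, 0.6, 0.1]
opening: 0.996
finger_force: 0.0
```

```bash
python3 -c "
from h import *
from plant import ctrl
go(.568,-.370,.040)
c=ctrl.read_camera('top');pickle.dump(c,open('top1.pkl','wb'));c=c['image'][140:270,175:290,::-1];d=ctrl.read_camera('scene')['image'][210:340,260:390,::-1]
cv2.imwrite('pics/p2.png',cv2.resize(np.hstack([c,d]),None,fx=3,fy=3,interpolation=cv2.INTER_CUBIC))
"
```

```text
t 8.95 pos [ 0.5895 -0.3147  0.2229] turn [ 0.0003  0.0001 -0.0011] shift [-0.049  -0.0334  0.1829] open 0.9963632391288622 F [0.1617 0.6444 0.0676] 0.0 q [-0.642   0.2915  1.6176  0.0002  1.2322 -0.8679]
```

View pics/p2.png

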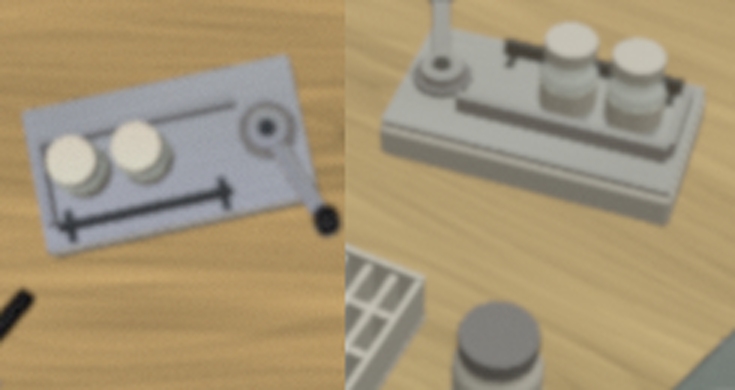

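Both jars stand upright; caps in the crop are at (72,159) for jar_c and (136,145) for jar 1. I'll measure the gap and drop onto jar 2.

```bash
python3 -c "
from h import *
c=pickle.load(open('top1.pkl','rb'))
R=np.array([[np.cos(YAW),np.sin(YAW)],[-np.sin(YAW),np.cos(YAW)]])
for x,y in((72,159),(136,145)):
  p=ray(c,175+(x+.5)/3-.5,140+(y+.5)/3-.5,.115)[:2];print(p,R@(p-O))
"
```

```text
[0.55911948 0.18593726] [-0.00071605  0.06527123]
[0.57179775 0.13210385] [-0.00047259  0.00996558]
```

>>> drive_tool([
  [[0, 0, 0], [-0.049, -0.033, 0.01], 0.085],
  [[0, 0, 0], [0, 0, 0.06], 0.085],
  [[0, 0, 0], [0, 0, 0.06], 0.085],
  [[0, 0, 0], [0, 0, 0.04], 0.085],
  [[0, 0, 0], [0, 0, 0.013], 0.085],
])

```text
time: 9.68
eef_pos: [0.5668, -0.3655, 0.036]
tcp_rot: [0.623, 0.782, 0.0, -0.003]
contact_force: [-0.3, -0.5, 1.0]
opening: 0.994
finger_force: 0.0
```

>>> drive_tool([
  [[0, 0, 0], [0, 0, 0], 0.07],
  [[0, 0, 0], [0, 0, 0], 0.06],
  [[0, 0, 0], [0, 0, 0], 0.05],
  [[0, 0, 0], [0, 0, 0], 0.04],
  [[0, 0, 0], [0, 0, 0], 0.04],
], grip_force=25)

```text
time: 10.3
eef_pos: [0.5695, -0.369, 0.0426]
tcp_rot: [0.623, 0.782, -0.0, 0.002]
contact_force: [-2.1, 1.0, 6.2]
opening: 0.548
finger_force: 26.0
```

>>> drive_tool([
  [[0, 0, 0], [0, 0, -0.03], 0.04],
  [[0, 0, 0], [0, 0, -0.04], 0.04],
  [[0, 0, 0], [0, 0, -0.05], 0.04],
  [[0, 0, 0], [0, 0, -0.05], 0.04],
  [[0, 0, 0], [0.03, 0.01, 0], 0.04],
])

```text
time: 10.92
eef_pos: [0.5738, -0.3396, 0.2173]
tcp_rot: [0.624, 0.781, -0.0, 0.007]
contact_force: [0.5, 0.5, -1.3]
opening: 0.55
finger_force: 26.5
```

```bash
python3 -c "
from h import *
go(*rk(-.001,-.045),.2)"
```

```text
t 10.93 pos [ 0.5738 -0.3396  0.2173] turn [ 0.0081  0.0106 -0.0036] shift [0.4051 0.1037 0.0173] open 0.5497447205730468 F [ 0.5054  0.5194 -1.279 ] 26.475590053014457 q [-0.6863  0.2866  1.6343 -0.0001  1.2074 -0.9096]
```

>>> drive_tool([
  [[0, 0, 0], [0.055, 0.014, 0], 0.04],
  [[0, 0, 0], [0.055, 0.014, 0], 0.04],
  [[0, 0, 0], [0.055, 0.014, 0], 0.04],
  [[0, 0, 0], [0.055, 0.014, 0], 0.04],
  [[0, 0, 0], [0.055, 0.014, 0], 0.04],
])

```text
time: 11.55
eef_pos: [0.5778, -0.0508, 0.21]
tcp_rot: [0.623, 0.782, 0.0, 0.0]
contact_force: [0.7, 0.6, -0.2]
opening: 0.546
finger_force: 26.5
```

>>> drive_tool([
  [[0, 0, 0], [0.055, 0.014, 0], 0.04],
  [[0, 0, 0], [0.045, 0.012, 0], 0.04],
  [[0, 0, 0], [0.02, 0.005, 0], 0.04],
  [[0, 0, 0], [0, 0, 0], 0.04],
])

```text
time: 12.05
eef_pos: [0.5813, 0.0721, 0.2098]
tcp_rot: [0.622, 0.783, -0.0, 0.0]
contact_force: [0.6, 0.1, -0.8]
opening: 0.55
finger_force: 26.5
```

```bash
python3 -c "
from h import *
go(*rk(-.001,-.045),.087)"
```

```text
t 12.05 pos [0.5813 0.0721 0.2098] turn [0.     0.0004 0.0013] shift [0.0057 0.0037 0.1228] open 0.5504206858452215 F [ 0.631   0.1232 -0.7623] 26.471819719299674 q [-0.0496  0.1262  1.8364 -0.0004  1.1788 -0.2777]
```

>>> drive_tool([
  [[0, 0, 0], [0.006, 0.004, 0.04], 0.04],
  [[0, 0, 0], [0, 0, 0.04], 0.04],
  [[0, 0, 0], [0, 0, 0.025], 0.04],
  [[0, 0, 0], [0, 0, 0.013], 0.04],
  [[0, 0, 0], [0, 0, 0.003], 0.04],
])

```text
time: 12.68
eef_pos: [0.584, 0.0769, 0.0884]
tcp_rot: [0.623, 0.782, -0.0, -0.0]
contact_force: [-1.5, -0.7, -1.1]
opening: 0.55
finger_force: 26.5
```

>>> drive_tool([
  [[0, 0, 0], [0, 0, 0.002], 0.04],
  [[0, 0, 0], [0, 0, 0.001], 0.04],
  [[0, 0, 0], [0, 0, 0], 0.04],
])

```text
time: 13.05
eef_pos: [0.5845, 0.078, 0.0866]
tcp_rot: [0.623, 0.782, 0.0, 0.001]
contact_force: [-0.7, 0.2, -1.3]
opening: 0.553
finger_force: 26.5
```

>>> drive_tool([
  [[0, 0, 0], [0, 0, 0.002], 0.04],
  [[0, 0, 0], [0, 0, 0.001], 0.04],
  [[0, 0, 0], [0, 0, 0], 0.04],
])

```text
time: 13.42
eef_pos: [0.584, 0.078, 0.0828]
tcp_rot: [0.623, 0.782, -0.0, -0.0]
contact_force: [-0.4, -0.4, -2.0]
opening: 0.554
finger_force: 26.5
```

>>> drive_tool([
  [[0, 0, 0], [0, 0, 0.0015], 0.04],
  [[0, 0, 0], [0, 0, 0], 0.04],
])

```text
time: 13.68
eef_pos: [0.5841, 0.0781, 0.0826]
tcp_rot: [0.623, 0.782, -0.0, -0.0]
contact_force: [-4.1, 0.2, 6.1]
opening: 0.549
finger_force: 27.0
```

Contact at 82.6 mm. I'll release, rise and look.

>>> drive_tool([
  [[0, 0, 0], [0, 0, 0], 0.05],
  [[0, 0, 0], [0, 0, 0], 0.056],
  [[0, 0, 0], [0, 0, 0], 0.07],
  [[0, 0, 0], [0, 0, 0], 0.08],
  [[0, 0, 0], [0, 0, 0], 0.08],
])

```text
time: 14.3
eef_pos: [0.584, 0.0779, 0.0812]
tcp_rot: [0.623, 0.782, -0.0, -0.0]
contact_force: [-0.3, -1.0, -0.2]
opening: 0.936
finger_force: 0.0
```

>>> drive_tool([
  [[0, 0, 0], [0, 0, -0.04], 0.08],
  [[0, 0, 0], [0, 0, -0.05], 0.08],
  [[0, 0, 0], [-0.03, 0, -0.05], 0.085],
  [[0, 0, 0], [-0.05, -0.01, 0], 0.07],
  [[0, 0, 0], [-0.06, -0.01, 0], 0.06],
])

```text
time: 14.92
eef_pos: [0.5964, -0.0637, 0.2228]
tcp_rot: [0.622, 0.783, 0.001, 0.001]
contact_force: [1.3, -0.0, 0.3]
opening: 0.702
finger_force: 0.0
```

>>> drive_tool([
  [[0, 0, 0], [-0.06, -0.01, 0], 0.06],
  [[0, 0, 0], [-0.06, -0.01, 0], 0.06],
  [[0, 0, 0], [-0.02, 0, 0], 0.06],
  [[0, 0, 0], [0, 0, 0], 0.06],
])

```text
time: 15.42
eef_pos: [0.6078, -0.2047, 0.221]
tcp_rot: [0.624, 0.782, 0.0, -0.0]
contact_force: [-0.1, -0.1, -0.2]
opening: 0.704
finger_force: 0.0
```

```bash
python3 -c "
from h import *
from plant import ctrl
go(.5128,-.0295,.20)
c=ctrl.read_camera('top');pickle.dump(c,open('top2.pkl','wb'));c=c['image'][140:270,175:290,::-1];d=ctrl.read_camera('scene')
pickle.dump(d,open('scene2.pkl','wb'));d=d['image'][180:310,260:390,::-1]
cv2.imwrite('pics/p3.png',cv2.resize(np.hstack([c,d]),None,fx=3,fy=3,interpolation=cv2.INTER_CUBIC))
"
```

```text
t 15.43 pos [ 0.6078 -0.2047  0.221 ] turn [-0.0002 -0.0009 -0.0029] shift [ 0.192  -0.0531  0.021 ] open 0.7043658550553971 F [-0.0812 -0.1303 -0.2482] 0.0 q [-0.483   0.236   1.6887  0.0005  1.2176 -0.7072]
```

View pics/p3.png

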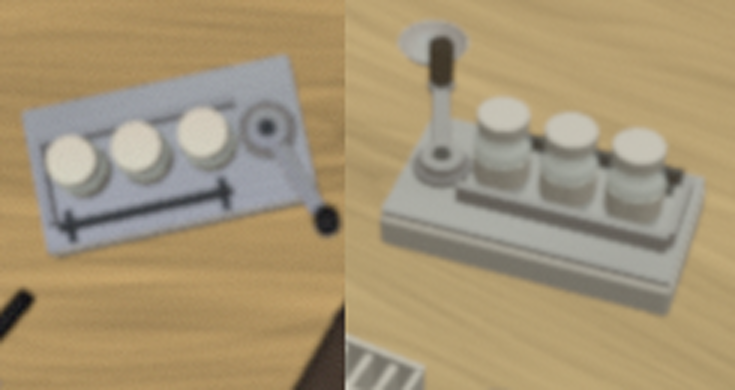

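All three jars stand upright in a row: caps at crop (72,159), (136,145) and (204,131), about 55 and 59 mm apart. The lever is at home, with the knob at (326,219). Next I'll turn the jaws to the middle of the knob's tangent, -34°.

>>> drive_tool([
  [[0, 0, 0.164], [0, 0, 0], 0.06],
  [[0, 0, 0.164], [0, 0, 0], 0.06],
  [[0, 0, 0.164], [0, 0, 0], 0.06],
  [[0, 0, 0.164], [0, 0, 0], 0.06],
  [[0, 0, 0.164], [0, 0, 0], 0.06],
])

```text
time: 16.15
eef_pos: [0.6079, -0.2012, 0.2214]
tcp_rot: [0.884, 0.468, 0.0, -0.0]
contact_force: [0.4, 0.6, -0.4]
opening: 0.702
finger_force: 0.0
```

```bash
python3 -c "
from h import *
go(.513,-.0295,.16,-34)"
```

```text
t 16.15 pos [ 0.6079 -0.2012  0.2214] turn [-0.0005 -0.0004 -0.0029] shift [ 0.0893 -0.1747  0.0614] open 0.7024528240548418 F [ 0.3872  0.5662 -0.4228] 0.0 q [-0.478   0.2335  1.6909  0.0004  1.2176  0.1181]
```

>>> drive_tool([
  [[0, 0, 0], [0.022, -0.044, 0.01], 0.06],
  [[0, 0, 0], [0.022, -0.044, 0.01], 0.06],
  [[0, 0, 0], [0.022, -0.044, 0.01], 0.06],
  [[0, 0, 0], [0.022, -0.042, 0.01], 0.06],
  [[0, 0, 0], [0, 0, 0.02], 0.06],
])

```text
time: 16.77
eef_pos: [0.5113, -0.029, 0.1616]
tcp_rot: [0.882, 0.472, 0.001, 0.0]
contact_force: [0.9, 0.4, -0.1]
opening: 0.707
finger_force: 0.0
```

```bash
python3 -c "
from h import *
go(.513,-.0295,.080,-34)"
```

```text
t 16.77 pos [ 0.5113 -0.029   0.1616] turn [ 0.0006 -0.001   0.0058] shift [0.0006 0.0017 0.0816] open 0.7068696770865415 F [ 0.9129  0.3788 -0.092 ] 0.0 q [-0.2554  0.0167  2.0476  0.0009  1.0764  0.3319]
```

>>> drive_tool([
  [[0, 0, 0.006], [0.001, 0.002, 0.03], 0.06],
  [[0, 0, 0], [0, 0, 0.03], 0.06],
  [[0, 0, 0], [0, 0, 0.018], 0.06],
  [[0, 0, 0], [0, 0, 0.003], 0.06],
  [[0, 0, 0], [0, 0, 0], 0.06],
])

```text
time: 17.4
eef_pos: [0.5156, -0.0336, 0.0811]
tcp_rot: [0.884, 0.467, 0.0, 0.0]
contact_force: [-0.3, 1.4, -0.2]
opening: 0.702
finger_force: 0.0
```

```bash
python3 -c "
from h import *
go(.513,-.0295,.080,-34)"
```

```text
t 17.4 pos [ 0.5156 -0.0336  0.0811] turn [ 0.0012 -0.0005 -0.006 ] shift [ 0.002  -0.0045  0.0011] open 0.7015612742076801 F [-0.3251  1.4091 -0.1516] 0.0 q [-0.2617  0.1473  2.0786  0.0001  0.9145  0.3377]
```

>>> drive_tool([
  [[0, 0, 0], [0, 0, 0], 0.045],
  [[0, 0, 0], [0, 0, 0], 0.032],
  [[0, 0, 0], [0, 0, 0], 0.025],
  [[0, 0, 0], [0, 0, 0], 0.015],
  [[0, 0, 0], [0, 0, 0], 0.015],
], grip_force=50)

```text
time: 18.02
eef_pos: [0.5144, -0.0336, 0.0808]
tcp_rot: [0.884, 0.467, -0.001, -0.001]
contact_force: [-4.0, 1.8, 5.4]
opening: 0.267
finger_force: 48.7
```

```bash
cat >> h.py <<'E'
P=rk(0,-.1);K0=rk(.1*np.cos(np.radians(200)),-.1+.1*np.sin(np.radians(200)))
def lev(target):
    """print lever estimates from the TCP and the shift to the arc at target"""
    from plant import ctrl
    p=ctrl.get_state()["eef_pos"][:2]-P;print("lever",np.arctan2(p[1],p[0])%(2*np.pi)-np.radians(213),"r",np.hypot(*p))
    a=np.radians(213)+target;go(*(P+.1*np.array([np.cos(a),np.sin(a)])),.08,-34)
E
python3 -c "
from h import *
lev(.1)"
```

```text
lever 0.04114927258738632 r 0.10130421797448917
t 18.02 pos [ 0.5144 -0.0336  0.0808] turn [-0.0025  0.0006 -0.0065] shift [-0.0007  0.006   0.0008] open 0.2665949326618959 F [-4.0076  1.7717  5.4413] 48.68277847766876 q [-0.2623  0.147   2.0796  0.0003  0.9176  0.3375]
```

```bash
python3 -c "
from h import *
a=np.radians(213);t=np.arange(.05,.81,.125);t=np.array([.05,.15,.25,.35,.45,.55,.65,.72,.78])
q=.1*np.c_[np.cos(a+t),np.sin(a+t)];d=np.diff(q,axis=0);f=np.radians(-34)
print(np.c_[t[1:],d@[np.cos(f+np.pi/2),np.sin(f+np.pi/2)],d@[np.cos(f),np.sin(f)]])"
```

```text
[[ 1.50000000e-01 -2.96758270e-03  9.54516356e-03]
 [ 2.50000000e-01 -1.99983086e-03  9.79374142e-03]
 [ 3.50000000e-01 -1.01209737e-03  9.94446345e-03]
 [ 4.50000000e-01 -1.42513350e-05  9.99582369e-03]
 [ 5.50000000e-01  9.83737094e-04  9.94730897e-03]
 [ 6.50000000e-01  1.97189635e-03  9.79940402e-03]
 [ 7.20000000e-01  1.95812281e-03  6.71905871e-03]
 [ 7.80000000e-01  2.04904163e-03  5.63831799e-03]]
```

>>> drive_tool([
  [[0, 0, 0], [-0.0015, 0.005, 0], 0.015],
  [[0, 0, 0], [-0.0015, 0.0045, 0], 0.015],
  [[0, 0, 0], [-0.001, 0.005, 0], 0.015],
  [[0, 0, 0], [-0.001, 0.005, 0], 0.015],
  [[0, 0, 0], [0, 0, 0], 0.015],
])

```text
time: 18.65
eef_pos: [0.5277, -0.0493, 0.0808]
tcp_rot: [0.885, 0.467, -0.001, -0.001]
contact_force: [-7.0, -0.6, 7.4]
opening: 0.266
finger_force: 48.8
```

```bash
python3 -c "
from h import *
lev(.35)"
```

```text
lever 0.2451153385924778 r 0.10167094774988589
t 18.65 pos [ 0.5277 -0.0493  0.0808] turn [-0.0027  0.0015 -0.0067] shift [0.0006 0.0107 0.0008] open 0.2656428497325751 F [-7.0149 -0.6224  7.4427] 48.83679986000061 q [-0.2845  0.1773  2.0445 -0.0008  0.9228  0.3161]
```

>>> drive_tool([
  [[0, 0, 0], [-0.0005, 0.005, 0], 0.015],
  [[0, 0, 0], [-0.0005, 0.005, 0], 0.015],
  [[0, 0, 0], [0, 0.005, 0], 0.015],
  [[0, 0, 0], [0, 0.005, 0], 0.015],
  [[0, 0, 0], [0, 0, 0], 0.015],
])

```text
time: 19.27
eef_pos: [0.5436, -0.0619, 0.0808]
tcp_rot: [0.884, 0.467, -0.002, -0.0]
contact_force: [-6.3, -2.1, 8.0]
opening: 0.268
finger_force: 49.0
```

>>> drive_tool([
  [[0, 0, 0], [0.0005, 0.005, 0], 0.015],
  [[0, 0, 0], [0.0005, 0.005, 0], 0.015],
  [[0, 0, 0], [0.001, 0.005, 0], 0.015],
  [[0, 0, 0], [0, 0, 0], 0.015],
])

```text
time: 19.77
eef_pos: [0.5579, -0.0693, 0.0809]
tcp_rot: [0.884, 0.467, -0.001, 0.001]
contact_force: [-5.0, -4.2, 6.1]
opening: 0.268
finger_force: 49.1
```

```bash
python3 -c "
from h import *
lev(.8)"
```

```text
lever 0.6019100295904685 r 0.10219557964935778
t 19.77 pos [ 0.5579 -0.0693  0.0809] turn [ 0.0006  0.0022 -0.0063] shift [0.008  0.0185 0.0009] open 0.2676282161972155 F [-4.9974 -4.2121  6.1401] 49.09274518489838 q [-0.3032  0.2403  1.9682 -0.0029  0.9331  0.2982]
```

>>> drive_tool([
  [[0, 0, 0], [0.001, 0.0045, 0], 0.015],
  [[0, 0, 0], [0.0015, 0.0045, 0], 0.015],
  [[0, 0, 0], [0.0015, 0.004, 0], 0.015],
  [[0, 0, 0], [0, 0, 0], 0.015],
])

```text
time: 20.27
eef_pos: [0.5711, -0.0739, 0.0809]
tcp_rot: [0.884, 0.467, -0.001, 0.002]
contact_force: [-4.4, -6.2, 4.9]
opening: 0.27
finger_force: 49.1
```

```bash
python3 -c "
from h import *
from plant import ctrl
lev(.8)
c=ctrl.read_camera('top');pickle.dump(c,open('top3.pkl','wb'));c=c['image'][140:270,175:305,::-1];d=ctrl.read_camera('scene')
pickle.dump(d,open('scene3.pkl','wb'));d=d['image'][180:310,260:390,::-1]
cv2.imwrite('pics/p4.png',cv2.resize(np.hstack([c,d]),None,fx=3,fy=3,interpolation=cv2.INTER_CUBIC))
"
```

```text
lever 0.7384633808744172 r 0.10226714711430152
t 20.27 pos [ 0.5711 -0.0739  0.0809] turn [ 0.0021  0.0027 -0.006 ] shift [0.0044 0.005  0.0009] open 0.2697569267282503 F [-4.3804 -6.205   4.9275] 49.08758103847504 q [-0.3035  0.2666  1.9353 -0.0039  0.9385  0.2983]
```

View pics/p4.png

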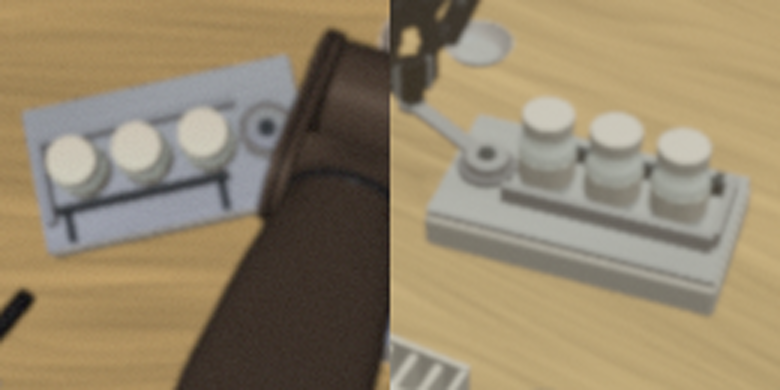

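The bar has advanced towards the jars, with its ends at crop (57,212) and (230,177), and all three jars stand. The lever is held at the knob at (410,95). I'll measure the bar's travel by line fit to cross-check the angle.

```bash
cat >> h.py <<'E'
def bar(c):
    """rack x of the bar's centre line, from dark top-view pixels at mid-length columns"""
    g=cv2.cvtColor(c["image"],cv2.COLOR_RGB2GRAY).astype(float)
    w=(O-.0)[:2];out=[]
    for u in range(204,246):
        col=g[187:222,u]; base=np.interp(u,[195,252],[215,203])-187 # bar row at home
        v=np.arange(35);m=(v>base-9)&(v<base+4);k=np.where(m,np.clip(np.median(col[m])-12-col,0,None),0)
        if k.sum()>5:
            p=ray(c,u,187+(k*v).sum()/k.sum(),.057)[:2]-O;out.append(np.cos(YAW)*p[0]+np.sin(YAW)*p[1])
    return np.median(out),np.std(out),len(out)
E
python3 -c "
from h import *
for n in ('top0','top1','top2','top3'): print(n,bar(pickle.load(open(n+'.pkl','rb'))))"
```

```text
top0 (np.float64(-0.04691329989464156), np.float64(0.0002683905739673837), 42)
top1 (np.float64(-0.046898162734275314), np.float64(0.0004315108071686439), 42)
top2 (np.float64(-0.046886786833501906), np.float64(0.00038700386185298386), 42)
top3 (np.float64(-0.03241988767517696), np.float64(0.0007188844329417262), 42)
```

The bar moved 14.5 mm, which gives a lever angle of about 0.725, consistent with the TCP estimate of 0.738. About 0.07 rad remains.

>>> drive_tool([
  [[0, 0, 0], [0.001, 0.002, 0], 0.015],
  [[0, 0, 0], [0.001, 0.002, 0], 0.015],
  [[0, 0, 0], [0.001, 0.002, 0], 0.015],
  [[0, 0, 0], [0, 0, 0], 0.015],
  [[0, 0, 0], [0, 0, 0], 0.015],
])

```text
time: 21.0
eef_pos: [0.5774, -0.0753, 0.081]
tcp_rot: [0.884, 0.467, -0.001, 0.002]
contact_force: [-4.9, -7.2, 4.7]
opening: 0.267
finger_force: 49.1
```

```bash
python3 -c "
from h import *
from plant import ctrl
lev(.8)
c=ctrl.read_camera('top');print(bar(c));c=c['image'][140:270,175:305,::-1];d=ctrl.read_camera('scene')['image'][180:310,260:390,::-1]
cv2.imwrite('pics/p5.png',cv2.resize(np.hstack([c,d]),None,fx=3,fy=3,interpolation=cv2.INTER_CUBIC))
"
```

```text
lever 0.8016543924875585 r 0.10224449953429662
t 21.0 pos [ 0.5774 -0.0753  0.081 ] turn [ 0.002   0.0039 -0.0058] shift [ 0.002 -0.001  0.001] open 0.2667813926616522 F [-4.8881 -7.1834  4.6805] 49.085344076156616 q [-0.3021  0.2793  1.9191 -0.0053  0.9423  0.3002]
(np.float64(-0.03086778357514093), np.float64(0.0006154313302057414), 42)
```

View pics/p5.png

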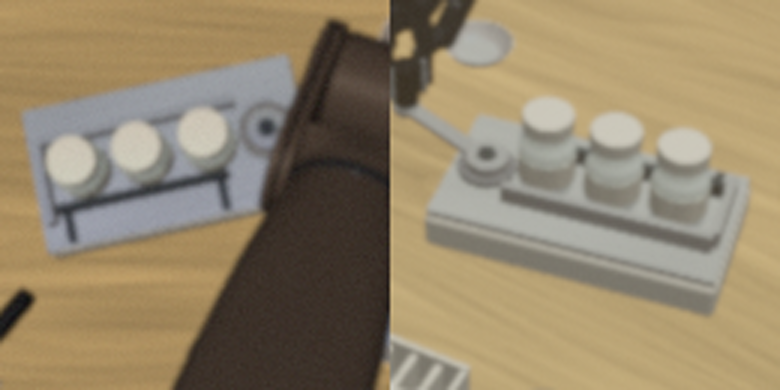

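The bar has travelled 16.0 mm (four clicks), the TCP estimate is 0.80 rad, and the jars are upright with the knob held. I'm handing in.

```bash
python3 -c "
from plant import ctrl
print(ctrl.sign_off())"
```

```text
the job is handed in; nothing more can be done
None
```

Job handed in: the two loose jars stand upright in the row beside the third, and the knob is held in the fingers at the fourth click (bar travel and arm position both give about 0.80 rad); no verdict came back.

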